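# Load the feed tubes and hold the processor on pulse

## Task

Get the food processor going on a batch of citrus slices: with its dial still at off, drop the lemon into the wide oval feed tube and the lime into the narrow round one, so that both lie fully down inside their tubes, and leave the garlic where it is on the board. Then, and only then, turn the dial clockwise past its two clicks all the way to the sprung pulse position and keep hold of it: the job finishes with the gripper still holding the dial at pulse against its spring.

Things in the scene. Friction and masses are not known exactly. Their poses are not given: they have to be found in the camera images.
- processor: Low food processor, fixed, 0.15 m deep, 0.32 m wide: white motor housing at its +y side, clear bowl with flat clear lid at its -y side. Origin under its middle on the worktop; +x to its rear, z up. Lid top at 121 mm; two clear vertical feed tubes stand up from it to 205 mm, side by side along y. Dark control plate on the housing at 120 mm. A black bowl handle sticks out low at the rear right
- wide_mouth (a point): Centre of the mouth of the wide oval feed tube, level with its rim, 205 mm above the worktop. Opening: rounded rectangle, 86 mm along x, 66 mm along y (axes as the processor's); wall 4 mm with a small rim flange. Vertical and smooth inside; 95 mm below the rim lies the flat steel slicing disc, on which the fruit comes to rest
- narrow_mouth (a point): Centre of the mouth of the narrow round feed tube, at the same height and depth, inside diameter 60 mm, axes as the processor's; its axis is 75 mm from that of the wide tube
- dial (a joint): Dial angle in rad, clockwise from above: 0 off (open circle mark), click 1 at 0.43 (one dot), click 2 at 0.9 (two dots), pulse at 1.31 (orange bar), end stop 1.32. It stays by itself at off and the clicks; humps between them resist with up to 0.25 N m. From click 2 to pulse a spring pushes it back with 0.1 to 0.25 N m; let go there it snaps back to click 2 or lower
- dial_knob: The black dial on top of the motor housing: a flat round skirt 60 mm across with an upright grip bar across it, 54 mm long, 13 mm thick and 25 mm high. Origin on the vertical turning axis at the top of the skirt, 126 mm above the worktop; x runs along the bar towards its white pointer mark, z up. It turns with the dial. The nearest feed tube wall is about 90 mm from its axis
- lemon: Yellow lemon, loose, 71 mm long (its x), 53 mm wide (y), 51 mm high (z), about 85 g. Origin at the centre of its underside, lying on the board
- lemon_mid (a point): The lemon's middle
- lime: Green lime, loose, 53 mm long (its x), 46 mm wide (y), 48 mm high (z), about 52 g. Origin at the centre of its underside, lying on the board
- lime_mid (a point): The lime's middle
- garlic: Garlic bulb, loose, 56 mm across and 56 mm high, on the board; stays there. Origin at the centre of its underside
- board: Wooden chopping board, fixed, 250 x 320 mm and 22 mm thick, lying at the processor's bowl side. Origin at the centre of its underside
Not all that is in view belongs to the job. Several things have the shape of the lemon; the one meant has the colours described above.

How it is judged (in metres and radians):
On the way, in this order (a step that is already met when the one before it is completed fails the run):
1. the lemon is down in the wide tube and the lime in the narrow one, the dial still at off (z of lemon_mid in the frame of wide_mouth below -0.036 m and horizontal distance between lemon_mid and wide_mouth below 0.03 m and z of lime_mid in the frame of narrow_mouth below -0.028 m and horizontal distance between lime_mid and narrow_mouth below 0.02 m and value of joint dial below 0.2 rad), for 0.2 s.
2. the dial is turned past both clicks to pulse (value of joint dial above 1.2 rad), for 0.2 s.
At the end, for the whole second after the job is handed in: Through the last second the dial reads over 1.2 rad (pulse: 1.31) with the fingers pressing on it; the lemon's middle is over 36 mm below the wide tube's rim and within 30 mm of its axis, the lime's over 28 mm below the narrow tube's rim and within 20 mm of its axis (value of joint dial above 1.2 rad and contact force between the fingers and dial_knob above 0.5 N and z of lemon_mid in the frame of wide_mouth below -0.036 m and horizontal distance between lemon_mid and wide_mouth below 0.03 m and z of lime_mid in the frame of narrow_mouth below -0.028 m and horizontal distance between lime_mid and narrow_mouth below 0.02 m); the arm keeps its last pose, push and grip.
It fails at once if the dial is turned away from off before both fruits are down in their tubes (value of joint dial above 0.3 rad and (z of lemon_mid in the frame of wide_mouth above -0.036 m or horizontal distance between lemon_mid and wide_mouth above 0.03 m or z of lime_mid in the frame of narrow_mouth above -0.028 m or horizontal distance between lime_mid and narrow_mouth above 0.02 m)).
It fails at once if the garlic is pushed more than 40 mm from its place (distance of garlic from where it was at the start of the episode above 0.04 m).
It also fails if it takes over 61 s, if anything falls off the work surface, if the arm or the gripper's body presses on something with over 40 N, if the wrist force passes 120 N, or if a joint passes its speed limit or range.

## Robot

A 6-joint arm with a two-finger parallel gripper is mounted at the origin on a cart in front of the work surface, level with it; the furniture and walls round the work are solid. World frame = base frame: x ahead of the robot, y to its left, z up, the work surface at z = 0. Lengths are in mm, angles in rad, forces in N, time in s.
With the tool pointing down it reaches from about 275 to 850 mm from the base axis. Payload 5.2 kg.
Tool frame: the origin (TCP) lies between the finger pads; the fingertips stand ahead of it and the grasp point (between the pads) lies 11 mm behind it (arm.tip_extent is the z of the fingertips in the tool frame, in mm); z points along the fingers, y is the line along which they close (so a half turn about z gives the same grasp; the last joint's range is limited). The gripper opens to 85 mm and grips with 20 to 120 N. Pads are 22 mm wide; open, the fingers measure 114 mm over their backs; the gripper's body (76 mm by 85 mm) begins 54 mm behind the grasp point. The pads swing forward as they close: fully open they stand 13 mm farther back than shut.
Start: joints at [-1.498, 0.259, 1.535, -0, 1.348, -0.203], TCP at [149.795, -529.213, 204.01] pointing down, gripper open.
Joint ranges: [-3.14, 3.14], [-0.91, 2.08], [0.19, 2.58], [-1.22, 4.36], [0.22, 2.71], [-3.12, 3.12]. Speed limits (rad/s): [2.57, 2.57, 3.14, 3.14, 3.14, 3.14].

## Interface

Orientations are given as a rotation vector (axis times angle).
In Python, from plant import arm gives the robot as it stands.
- The arm moves only by the shell command python3 -m creep 'ROWS'. ROWS is JSON, a list of rows, each a list of 3 entries, a list of its own where there are three numbers: the shift along the tool's x, y, z in mm, then the turn, a rotation vector about the tool's x, y, z in rad, then the closure, from 0 (fully open) to 1 (shut). In form: [[[tx, ty, tz], [wx, wy, wz], claw], ...]. A call has 1 to 8 rows; each row shifts and turns the commanded pose from where the row before left it, along the tool's axes as they then stand; what a row does not reach is not made up. A row lasts 1/8 s, in which the tool goes at most 62.5 mm and 10.7 degrees, less where a joint would pass 70% of its speed; a pose out of reach is approached as far as the arm can. A call is refused whole if a number of a shift passes 62.5 or a number of a turn 0.188, either way. A call with a gripper value outside its range is refused whole. The fingers move at their own pace and stop on an object; the grip force is fixed at half the most. Time passes only in rows, so rows that do not move let the fingers close. It gives the time, the measured TCP pose, the force, the opening and the grip force at its end, in the units of the state.
- arm.get_obs(): the state, without advancing time (a new reading comes with each control period).
- arm.capture(name): name is "scene" or "top" or "wrist"; returns a dict with "frame" (400x640x3 uint8, blue, green, red), "range_z" (400x640 float32, mm along the optical axis (not along the pixel's ray), 0 where there is no reading), "mtx" (3x3 intrinsics, pixels), "dist_coeffs" ([k1, k2, p1, p2, k3] as OpenCV has them; the pictures are not rectified), "cam_to_world" (4x4, takes a point from camera to world coordinates); the wrist camera has in their place "mount" (4x4, takes a point from camera to tool coordinates, whose origin is the TCP and whose axes are the flange's). Camera axes: x right, y up, looking along -z (the intrinsics and any distortion apply to the point x, -y, -z); pixel columns grow to the right and rows downward; lengths in mm; the calibration is good to about 2 mm. A picture is of the moment at which its call begins: read the wrist's pose just before it.
- arm.hand_in(): hands the job in; it is judged then, once.
The state is a dict: "time": time; "q": joint angles; "joint_vel": joint speeds; "joint_efforts": joint torques, N m; "ee_pos": TCP position; "ee_rot": TCP orientation; "contact_force": force on the tool from outside, world axes, zero at the start; "moment": the same for the moment, N m; "grip_width": finger opening in mm; "gripper_force": force on a finger pad.
Only numpy, scipy, OpenCV 4.12 (cv2) and the standard library are available. Lean on these libraries where they do the work, as an engineer would, in place of code of your own. Each camera call takes 0.05 s, during which the arm holds its last target. There are 200 camera calls.

## Working session

There is one attempt and no reset: what is moved stays moved. The work goes in short steps, Python scripts to look and compute and a shell command to move; the robot and the scene stay as the last step left them, time stands still between calls to the robot, and variables do not carry over. Pictures are saved under pics/ and viewed, at most 10 in all, crops included, and the job is handed in when it is done.

```bash
mkdir -p pics; cat > h.py <<'E'
import numpy as np, cv2
from scipy.spatial.transform import Rotation as R
from plant import arm
def cap(n):
    o=arm.get_obs(); c=arm.capture(n)
    if n=="wrist":
        T=np.eye(4); T[:3,:3]=R.from_rotvec(o["ee_rot"]).as_matrix(); T[:3,3]=o["ee_pos"]
        c["T"]=T@np.array(c["mount"])
    else: c["T"]=np.array(c["cam_to_world"])
    return c
def cloud(c):
    z=c["range_z"]; h,w=z.shape
    u,v=np.meshgrid(np.arange(w),np.arange(h))
    p=cv2.undistortPoints(np.stack([u,v],-1).reshape(-1,1,2).astype(np.float32),np.array(c["mtx"]),np.array(c["dist_coeffs"])).reshape(h,w,2)
    P=np.stack([p[...,0]*z,-p[...,1]*z,-z],-1)
    W=P@c["T"][:3,:3].T+c["T"][:3,3]
    W[z==0]=np.nan
    return W
def ray(c,u,v,zw):
    p=cv2.undistortPoints(np.array([[[u,v]]],np.float32),np.array(c["mtx"]),np.array(c["dist_coeffs"]))[0,0]
    d=c["T"][:3,:3]@np.array([p[0],-p[1],-1]); o=c["T"][:3,3]
    return o+d*(zw-o[2])/d[2]
E
python3 - <<'E'
from h import *
import pickle
o=arm.get_obs(); print(o, arm.tip_extent)
for n in("scene","top"):
    c=cap(n); cv2.imwrite(f"pics/{n}.png",c["frame"]); pickle.dump(c,open(n+".pkl","wb"))
E
```

```text
{'time': 0.0, 'q': array([-1.49780628e+00,  2.59350814e-01,  1.53610221e+00, -2.55510111e-05,
        1.34800141e+00, -2.02824791e-01]), 'joint_vel': array([ 0.00105922, -0.00105382, -0.00041485,  0.00024649,  0.00139069,
        0.00042434]), 'joint_efforts': array([-1.37094376e-03, -4.46036303e+01, -2.90573215e+01, -4.80879880e-04,
        1.18815905e-02, -7.29630926e-06]), 'ee_pos': array([ 149.7383932 , -528.61260555,  203.1628659 ]), 'ee_rot': array([-3.10992281e+00, -4.31630140e-01, -1.50573834e-04]), 'contact_force': array([-0.4856409 , -0.68840916,  0.08172142]), 'moment': array([ 0.01535556, -0.01854057,  0.00798796]), 'gripper_force': 0.0, 'grip_width': 85.27351930915795} 8.0
```

View pics/top.png

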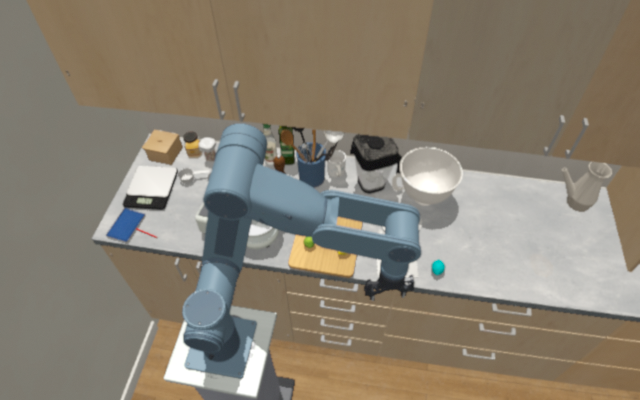

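View pics/scene.png

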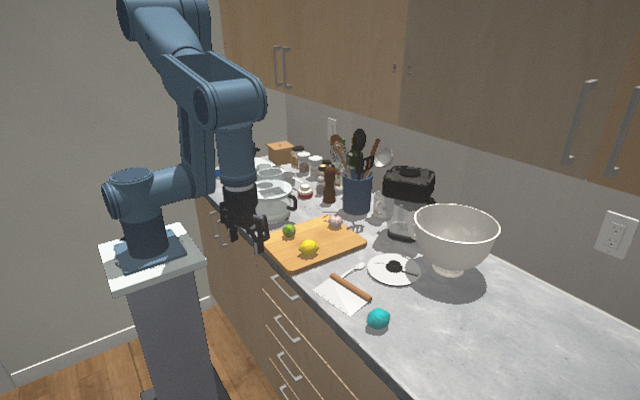

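Scene view: the yellow lemon is at (309,247) on the board, the green lime at (289,230) and the garlic at (335,221). The teal lemon-shaped decoy is at (378,318), and there may be more yellow or green items near the jars. The processor is around (272,200), or (240,225) in the top view, partly hidden by the arm. I choose the yellow fruit on the board.

```bash
python3 - <<'E'
from h import *
import pickle
c=pickle.load(open("scene.pkl","rb")); W=cloud(c)
hsv=cv2.cvtColor(c["frame"],cv2.COLOR_BGR2HSV)
def blob(name,u,v,r=14):
    P=W[v-r:v+r,u-r:u+r].reshape(-1,3); P=P[np.isfinite(P[:,0])&(P[:,2]>30)&(P[:,2]<90)]
    d=np.linalg.norm(P-np.nanmedian(P,0),axis=1);P=P[d<45]
    print(name,len(P),P.min(0).round(),P.max(0).round())
blob("lemon",309,247);blob("lime",289,230,9);blob("garlic",335,221,9)
for u,v in[(262,241),(365,242),(300,270),(270,185),(275,200),(268,172),(292,205)]: print(u,v,W[v,u].round())
im=cv2.resize(c["frame"][150:280,230:390],(800,650))[:600]
cv2.imwrite("pics/crop.png",im)
E
```

```text
lemon 239 [ 400. -391.   30.] [ 461. -347.   73.]
lime 134 [ 411. -252.   30.] [ 455. -208.   70.]
garlic 140 [ 589. -292.   32.] [ 642. -248.   76.]
262 241 [ 161. -602.  296.]
365 242 [ 637. -412.   20.]
300 270 [ 369. -410.   12.]
270 185 [449. -80. 168.]
275 200 [ 454. -102.  113.]
268 172 [477. -15. 192.]
292 205 [599.  23.  -3.]
```

View pics/crop.png

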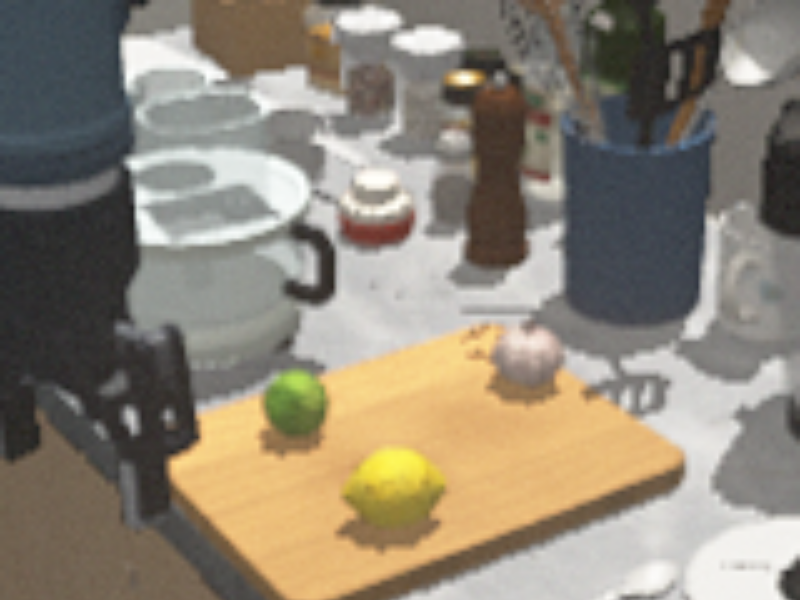

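The crop shows a yellow lemon at crop (395,487), the lime at (295,403) and the garlic at (527,355), so the choice is confirmed. The clear tubes stand at (200,110) and (170,80), on the processor to the left of the board. Next I move over the board for a wrist view.

```bash
python3 -m creep '[[[50,-21,-22],[0,0,0],0],[[50,-21,-22],[0,0,0],0],[[50,-21,-22],[0,0,0],0],[[50,-21,-22],[0,0,0],0],[[50,-21,-22],[0,0,0],0],[[45,-20,-10],[0,0,0],0],[[0,0,0],[0,0,0],0],[[0,0,0],[0,0,0],0]]'; cat >> h.py <<'E'
def togo(p,yaw=None):
    """tool-frame shift to world TCP p (mm) and turn about tool z so the finger-closing line (tool y) lies at yaw (mod pi)"""
    o=arm.get_obs(); M=R.from_rotvec(o["ee_rot"])
    s=M.inv().apply(np.array(p)-o["ee_pos"]); y=M.apply([0,1,0]); a=np.arctan2(y[1],y[0])
    t=None if yaw is None else -((yaw-a+np.pi/2)%np.pi-np.pi/2)
    print("t",round(o["time"],2),"pos",o["ee_pos"].round(),"tilt",np.degrees(np.arccos(-M.apply([0,0,1])[2])).round(1),"yaw_y",a.round(3),"q6",o["q"][5].round(2),"| shift",s.round(1),"wz",t)
E
python3 - <<'E'
from h import *
import pickle
c=cap("wrist"); cv2.imwrite("pics/w1.png",c["frame"]); pickle.dump(c,open("w1.pkl","wb")); print(c["T"].round(2))
togo([430,-370,100])
E
```

```text
time: 1.1
ee_pos: [399.2, -328.6, 323.4]
ee_rot: [-3.111, -0.433, 0.002]
contact_force: [0.5, 0.4, 0.1]
grip_width: 85.4
gripper_force: 0.0
[[ 2.7000e-01  9.2000e-01  2.8000e-01  4.6830e+02]
 [-9.6000e-01  2.6000e-01  8.0000e-02 -3.0891e+02]
 [ 0.0000e+00 -2.9000e-01  9.6000e-01  4.9390e+02]
 [ 0.0000e+00  0.0000e+00  0.0000e+00  1.0000e+00]]
t 1.15 pos [ 399. -329.  323.] tilt 0.1 yaw_y -1.296 q6 0.39 | shift [ 19.2  48.2 223.2] wz None
```

View pics/w1.png

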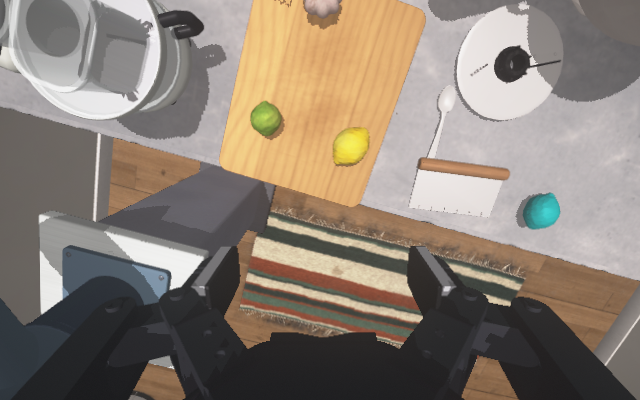

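Wrist view: lemon (350,147), its long axis tilted slightly, lime (266,119), garlic at the top edge (322,5), processor tubes top left and the teal decoy at (541,211). I measure the fruits now.

```bash
cat >> h.py <<'E'
def fruit(c,lo,hi,zw,box):
    hsv=cv2.cvtColor(c["frame"],cv2.COLOR_BGR2HSV); m=cv2.inRange(hsv,lo,hi)
    k=np.zeros_like(m); x0,y0,x1,y1=box; k[y0:y1,x0:x1]=255; m&=k
    n,l,s,_=cv2.connectedComponentsWithStats(m); i=1+s[1:,4].argmax()
    v,u=np.where(l==i); pts=np.array([ray(c,a,b,zw)[:2] for a,b in zip(u,v)])
    h=cv2.convexHull(pts.astype(np.float32)); r=cv2.minAreaRect(h)
    w,V=np.linalg.eigh(np.cov(pts.T)); print("n",len(u),"px",u.mean().round(),v.mean().round(),"mean",pts.mean(0).round(1),"rect",np.round(r[0],1),np.round(r[1],1),r[2],"ext",(4*np.sqrt(w)).round(1),"long yaw",np.arctan2(V[1,1],V[0,1]).round(3))
E
python3 - <<'E'
from h import *
import pickle
c=pickle.load(open("w1.pkl","rb")); W=cloud(c)
fruit(c,(20,120,80),(34,255,255),47,(320,115,380,175))
fruit(c,(35,90,40),(75,255,255),46,(240,95,290,145))
P=W[115:175,320:380].reshape(-1,3);P=P[P[:,2]>32];print(np.nanmin(P,0),np.nanmax(P,0))
P=W[95:145,240:290].reshape(-1,3);P=P[P[:,2]>32];print(np.nanmin(P,0),np.nanmax(P,0))
# processor seen part: points at rim height
for lo,hi in((190,212),(112,128)):
    m=(W[...,2]>lo)&(W[...,2]<hi);m[200:]=0;P=W[m];print(len(P),P.min(0) if len(P) else 0,P.max(0)if len(P) else 0)
E
```

```text
n 1135 px 350.0 145.0 mean [ 432.3 -363.4] rect [ 432.  -364.3] [56.6 55.4] 16.454086303710938 ext [51.8 66.4] long yaw 2.696
n 589 px 263.0 118.0 mean [ 434.5 -224.1] rect [ 434.2 -223.3] [49.3 35.6] 23.086193084716797 ext [35.5 49.2] long yaw -2.844
[ 400.53873375 -389.3189978    44.17473747] [ 464.11267636 -336.43994881   74.89853388]
[ 411.96521406 -251.26768344   40.50612362] [ 461.93832856 -206.61371703   70.74310807]
3665 [417.67420796 -89.9819995  190.02083026] [508.56655879  15.99497059 207.86096893]
5796 [ 379.04980956 -661.56979148  112.003387  ] [684.98187075 101.37897894 127.998941  ]
```

```bash
python3 -m creep '[[[3,-54,0],[0,0,0],0],[[3,-54,0],[0,0,0],0],[[3,-54,0],[0,0,0],0],[[3,-54,0],[0,0,0],0],[[3,-54,0],[0,0,0],0],[[3,-54,0],[0,0,0],0],[[0,0,0],[0,0,0],0],[[0,0,0],[0,0,0],0]]'
python3 - <<'E'
from h import *
import pickle
c=cap("wrist"); cv2.imwrite("pics/w2.png",c["frame"]); pickle.dump(c,open("w2.pkl","wb"))
togo([432,-363,100],-2.016)
E
```

```text
time: 2.15
ee_pos: [328.7, -12.9, 323.8]
ee_rot: [3.111, 0.43, -0.0]
contact_force: [0.8, 0.6, 0.4]
grip_width: 85.2
gripper_force: 0.0
t 2.2 pos [329. -13. 324.] tilt 0.0 yaw_y -1.297 q6 0.91 | shift [  4.9 364.5 223.9] wz 0.7190029173274539
```

View pics/w2.png

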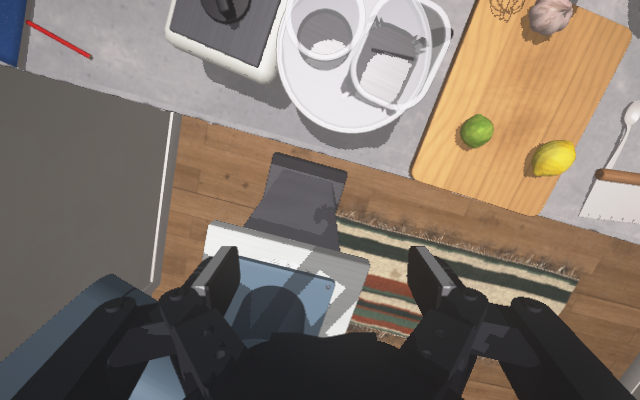

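The wrist view shows the dial cut off at (225,5), the narrow tube at (325,25), the wide tube at (395,65) and the lime at (477,130). I move forward and up for a full view.

```bash
python3 -m creep '[[[45,-5,-35],[0,0,0],0],[[45,-5,-35],[0,0,0],0],[[30,-5,-20],[0,0,0],0],[[0,0,0],[0,0,0],0],[[0,0,0],[0,0,0],0]]'
python3 - <<'E'
from h import *
import pickle
c=cap("wrist"); cv2.imwrite("pics/w3.png",c["frame"]); pickle.dump(c,open("w3.pkl","wb"))
togo([432,-363,100],-2.016)
E
```

```text
time: 2.82
ee_pos: [439.8, 33.8, 412.8]
ee_rot: [-3.112, -0.428, 0.004]
contact_force: [0.2, -0.1, 0.2]
grip_width: 85.3
gripper_force: 0.0
t 2.88 pos [439.  34. 413.] tilt 0.1 yaw_y -1.297 q6 1.12 | shift [-113.7  380.4  312.9] wz 0.7188304813876689
```

View pics/w3.png

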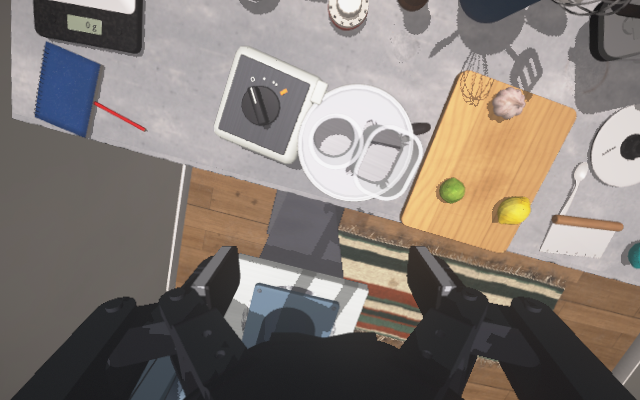

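The full processor is visible: the dial at (259,106) with its pointer towards the open circle, the narrow tube rim at (337,142) and the wide tube rim at (389,162). I fit these from depth.

```bash
python3 - <<'E'
from h import *
import pickle
c=pickle.load(open("w3.pkl","rb")); W=cloud(c); Z=W[...,2]
roi=np.zeros(Z.shape,bool); roi[70:220,205:440]=1
m=roi&(Z>198)&(Z<212); P=W[m][:,:2]; print("rim",len(P),P.min(0),P.max(0))
pl=roi&(Z>112)&(Z<124)
f=c["frame"]; 
print("hist",np.histogram(Z[roi],bins=np.arange(0,230,10)))
dk=roi&(f.max(2)<110)&(Z>110)&(Z<124); dk[:,320:]=0; h=cv2.minAreaRect(W[dk][:,:2].astype(np.float32)); print("plate",len(W[dk]),h)
kn=roi&(f.max(2)<60)&(Z>122)&(Z<160); kn[:,300:]=0
Q=W[kn]; print("knob",len(Q),Q.min(0).round(),Q.max(0).round(),Q.mean(0).round(1))
sk=Q[Q[:,2]<133][:,:2]; print("skirt",cv2.minEnclosingCircle(sk.astype(np.float32)))
br=Q[Q[:,2]>140]; print("bar",len(br)); 
if len(br)>5: print(cv2.minAreaRect(br[:,:2].astype(np.float32)), br.mean(0))
# render rim points top-down
np.save("rim.npy",P)
im=np.zeros((600,800,3),np.uint8)
a=cv2.resize(f[80:210,210:430],(792,468),interpolation=cv2.INTER_CUBIC); im[:468,:792]=a
cv2.imwrite("pics/c3.png",im)
E
```

```text
rim 1970 [418.52623489 -88.24887747] [518.58795474  63.05254437]
hist (array([7073,  259, 1848,    4,    3,    2,   16,    7,    8,    9,  778,
       5127, 8851,  249,  323,  520,  262,  283,  264,  286, 1916,    0]), array([  0,  10,  20,  30,  40,  50,  60,  70,  80,  90, 100, 110, 120,
       130, 140, 150, 160, 170, 180, 190, 200, 210, 220]))
plate 193 ((487.5785827636719, 138.5316925048828), (96.64435577392578, 110.09361267089844), 82.93667602539062)
knob 119 [465. 130. 125.] [516. 155. 152.] [492.5 141.7 142.6]
skirt ((489.51934814453125, 143.86419677734375), 24.28428840637207)
bar 80
((494.1059265136719, 141.9947509765625), (51.11578369140625, 5.531594753265381), 25.540430068969727) [494.09357237 141.87963607 146.8697356 ]
```

View pics/c3.png

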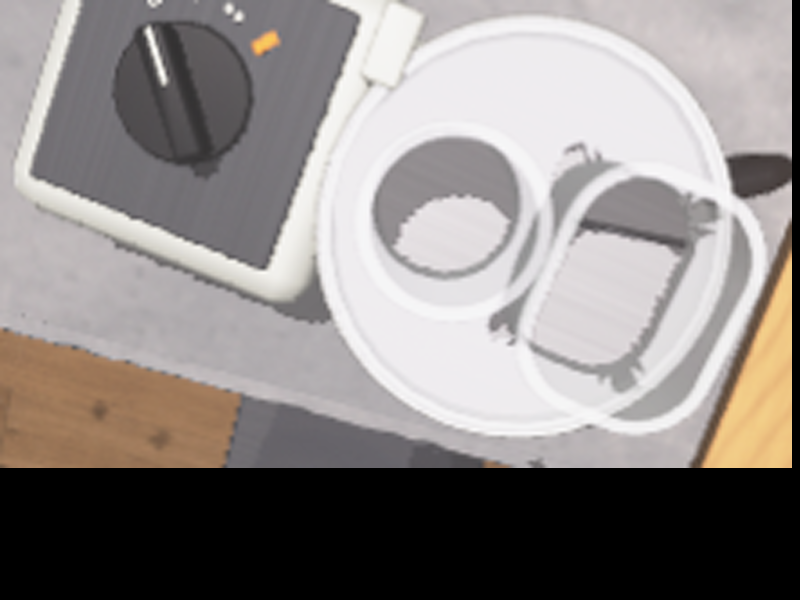

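```bash
python3 - <<'E'
from h import *
import pickle
from scipy.optimize import least_squares
c=pickle.load(open("w3.pkl","rb")); P=np.load("rim.npy")
def sd(q,hx,hy,r):
    d=np.abs(q)-np.array([hx-r,hy-r]); return np.hypot(*np.maximum(d,0).T)+np.minimum(d.max(1),0)-r
def res(p):
    N=p[:2];th=p[2];x=np.array([np.cos(th),np.sin(th)]);y=np.array([-x[1],x[0]])
    D=P-N; q=np.c_[D@x,D@y]
    a=np.abs(np.hypot(*q.T)-30-p[3]); b=np.abs(sd(q+[0,75],43,33,p[4])-p[3]); return np.minimum(a,b)
best=min((least_squares(res,[460,10,t,4,25],loss="soft_l1",f_scale=2) for t in(-.5,-.25,0,.25)),key=lambda r:r.cost)
p=best.x; x=np.array([np.cos(p[2]),np.sin(p[2])]);y=np.array([-x[1],x[0]])
print("N",p[:2].round(1),"yaw",p[2].round(3),p[3:].round(1),"wide",(p[:2]-75*y).round(1),"med",np.median(res(p)))
S=lambda u,v,z:ray(c,210+(u+.5)/3.6-.5,80+(v+.5)/3.6-.5,z)[:2].round(1)
D=S(182,92,126); print("dial",D,"dist along proc",(D-p[:2])@x,(D-p[:2])@y)
a,b=S(163,28,151),S(197,158,151); print("bar ends",a,b,np.arctan2(*(a-b)[::-1]),"mid",(a+b)/2)
print("narrow rim img",S(455,222,205),"wide",S(642,298,205))
fruit(c,(20,120,80),(34,255,255),47,(490,185,540,235)); fruit(c,(30,60,30),(80,255,255),46,(430,170,475,210))
togo([432,-363,100],-2.016)
E
```

```text
N [477.9  27.8] yaw -0.117 [ 2.7 24.1] wide [469.2 -46.7] med 1.6825657199964286
dial [492.6 147.8] dist along proc 0.5604038030010958 120.8911591785656
bar ends [515.1 155. ] [470.  131.3] 0.48383801688376116 mid [492.55 143.15]
narrow rim img [478.1  26.7] wide [470.4 -47.6]
n 760 px 513.0 210.0 mean [ 432.5 -365.1] rect [ 432.4 -365.5] [55.2 67. ] 15.73332691192627 ext [60.8 69.8] long yaw 2.086
n 457 px 452.0 190.0 mean [ 436.3 -228.5] rect [ 436.2 -228.8] [48.3 43.8] 63.13946533203125 ext [46.5 50.2] long yaw 0.915
t 2.88 pos [439.  34. 413.] tilt 0.1 yaw_y -1.297 q6 1.12 | shift [-113.7  380.4  312.9] wz 0.7188304813876689
```

```bash
python3 -m creep '[[[-27,49,15],[0,0,0],0],[[-27,49,20],[0,0,0],0],[[-27,49,22],[0,0,0],0],[[-27,49,24],[0,0,0],0],[[-27,49,24],[0,0,0],0],[[-27,49,24],[0,0,0],0],[[-27,49,24],[0,0,0],0],[[0,0,0],[0,0,0],0]]'
python3 - <<'E'
from h import *
import pickle
c=cap("wrist"); pickle.dump(c,open("w4.pkl","wb"))
W=cloud(c); fruit(c,(20,90,60),(36,255,255),47,(0,0,640,250))
f=c["frame"]; hsv=cv2.cvtColor(f,cv2.COLOR_BGR2HSV); m=cv2.inRange(hsv,(20,120,80),(36,255,255)); m[250:]=0
P=W[(m>0)&(W[...,2]>34)]; P=P[np.linalg.norm(P[:,:2]-[432,-364],axis=1)<50]
w,V=np.linalg.eigh(np.cov(P[:,:2].T)); print(len(P),P.min(0).round(),P.max(0).round(),cv2.minAreaRect(P[:,:2].astype(np.float32)),np.arctan2(V[1,1],V[0,1]),4*np.sqrt(w))
cv2.imwrite("pics/w4.png",f)
togo([432,-364,58])
E
```

```text
time: 3.88
ee_pos: [348.2, -348.4, 258.0]
ee_rot: [-3.109, -0.421, 0.005]
contact_force: [-0.3, -0.3, 0.4]
grip_width: 85.1
gripper_force: 0.0
n 1723 px 352.0 107.0 mean [ 432.4 -363.1] rect [ 432.1 -363.9] [57.2 55.7] 15.932561874389648 ext [51.6 66.3] long yaw 2.677
1682 [ 400. -389.   46.] [ 463. -336.   75.] ((431.9075927734375, -363.6268615722656), (54.274696350097656, 55.33769989013672), 15.982209205627441) 2.690921827523778 [48.78418444 63.00307624]
t 3.92 pos [ 349. -347.  259.] tilt 0.2 yaw_y -1.3 q6 0.29 | shift [ 75.3  39.4 201.2] wz None
```

View pics/w4.png

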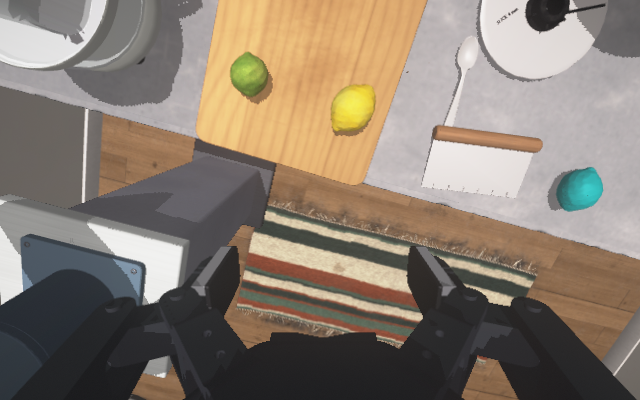

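Close view: lemon at (353,107), long axis from (337,130) to (373,90), which gives yaw -0.46. The lime is at (248,73). I go above the lemon.

```bash
python3 -m creep '[[[37.5,19.5,25],[0,0,0],0],[[37.5,19.5,25],[0,0,0],0],[[0,0,25],[0,0,0.182],0],[[0,0,25],[0,0,0.182],0],[[0,0,25],[0,0,0.182],0],[[0,0,25],[0,0,0.182],0],[[0,0,0],[0,0,0],0]]'
python3 -c "
from h import *
togo([432,-363.5,34],-2.03)"
```

```text
time: 4.8
ee_pos: [433.6, -361.1, 110.2]
ee_rot: [-3.06, 0.7, 0.004]
contact_force: [0.1, -0.4, 0.4]
grip_width: 85.1
gripper_force: 0.0
t 4.8 pos [ 434. -361.  110.] tilt 0.2 yaw_y -2.02 q6 1.13 | shift [-0.1  3.  76.2] wz 0.009531916668723994
```

```bash
python3 -m creep '[[[0,2.5,38],[0,0,0],0],[[0,0,38],[0,0,0],0],[[0,0,0],[0,0,0],0],[[0,0,0],[0,0,0],1],[[0,0,0],[0,0,0],1],[[0,0,0],[0,0,0],1],[[0,0,0],[0,0,0],1]]'
```

```text
time: 5.68
ee_pos: [437.7, -367.9, 42.9]
ee_rot: [3.057, -0.703, 0.016]
contact_force: [-4.6, -0.4, 52.1]
grip_width: 13.4
gripper_force: 27.6
```

```bash
python3 -m creep '[[[0,0,-20],[0,0,0],0.6],[[0,0,-40],[0,0,0],0],[[0,0,-40],[0,0,0],0],[[-50,0,-40],[0,0,0],0],[[-50,0,-10],[0,0,0],0],[[0,0,0],[0,0,0],0]]'
python3 - <<'E'
from h import *
import pickle
c=cap("wrist"); cv2.imwrite("pics/w5.png",c["frame"]); pickle.dump(c,open("w5.pkl","wb"))
fruit(c,(20,90,60),(36,255,255),47,(0,0,640,250)); togo([432,-364,58])
E
```

```text
time: 6.42
ee_pos: [342.7, -321.4, 185.9]
ee_rot: [3.06, -0.705, 0.002]
contact_force: [0.3, -1.1, -0.3]
grip_width: 85.4
gripper_force: 0.0
n 5533 px 186.0 135.0 mean [ 448.1 -212.2] rect [ 447.6 -219.1] [ 69.6 215.7] 81.77733612060547 ext [ 63.  218.6] long yaw 3.028
t 6.47 pos [ 344. -322.  185.] tilt 0.2 yaw_y -2.024 q6 1.03 | shift [ 97.   -1.4 127.7] wz None
```

View pics/w5.png

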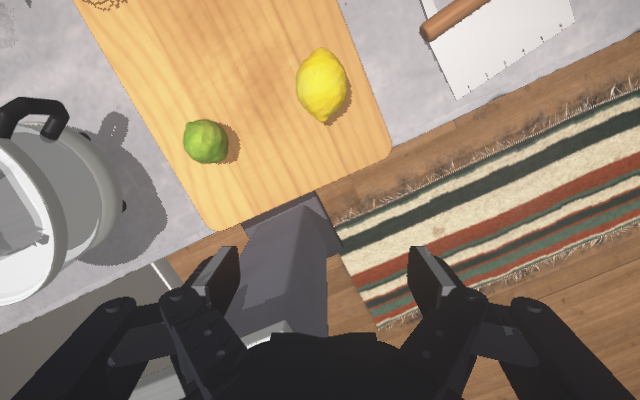

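Wrist view: the lemon slipped out of the closing pads and now lies at (322,86). The board and garlic are untouched. I remeasure with a tight box.

```bash
python3 - <<'E'
from h import *
import pickle
c=pickle.load(open("w5.pkl","rb")); W=cloud(c)
fruit(c,(20,140,80),(34,255,255),47,(290,40,355,130))
P=W[40:130,285:360].reshape(-1,3);P=P[(P[:,2]>34)];w,V=np.linalg.eigh(np.cov(P[:,:2].T))
print(P.min(0).round(1),P.max(0).round(1),cv2.minAreaRect(P[:,:2].astype(np.float32)),np.arctan2(V[1,1],V[0,1]),4*np.sqrt(w), "top pt",P[P[:,2].argmax()].round(1))
print(W[150:165,230:300,2].mean())
fruit(c,(30,60,30),(80,255,255),46,(175,110,235,170))
# finger geometry in tool frame (visible fingertips)
o=arm.get_obs(); T=R.from_rotvec(o["ee_rot"]); Q=T.inv().apply(W.reshape(-1,3)-o["ee_pos"]).reshape(W.shape)
m=(np.abs(Q[...,2])<60)&(np.abs(Q[...,1])<80)&(np.abs(Q[...,0])<40); q=Q[m]; print(len(q),q.min(0).round(),q.max(0).round())
for s in(-1,1):
    k=q[q[:,1]*s>0]; k=k[k[:,2]>k[:,2].max()-12]; print(s,k.min(0).round(1),k.max(0).round(1))
E
```

```text
n 2791 px 321.0 84.0 mean [ 432.8 -364.3] rect [ 432.2 -364.3] [57.7 56.4] 16.173938751220703 ext [51.5 66.8] long yaw 2.707
[ 398.6 -390.4   47.3] [ 463.8 -337.4   75.4] ((431.5606689453125, -364.15850830078125), (56.70999526977539, 54.37113952636719), 15.865501403808594) 2.720318826523799 [48.23133448 63.46460189] top pt [ 433.  -366.3   75.4]
nan
n 1497 px 204.0 142.0 mean [ 436.2 -226.4] rect [ 436.4 -226.6] [45.9 44.5] 63.91340637207031 ext [44.9 49. ] long yaw -2.921
1762 [-14. -57. -60.] [  9.  57. -41.]
-1 [-13.7 -55.7 -52.9] [  9.4 -41.8 -41. ]
1 [-13.5  42.5 -53. ] [  9.3  56.  -41.1]
```

The lemon did not actually move, so I repeat the grasp in small steps with readouts.

```bash
python3 -m creep '[[[49,-1,40],[0,0,0],0],[[48.5,-1,30],[0,0,0],0],[[0,0,20],[0,0,0],0],[[0,0,20],[0,0,0],0],[[0,0,0],[0,0,0],0],[[0,0,0],[0,0,0],0]]'
python3 -c "
from h import *
togo([432,-364,50],-2.01)"
python3 -m creep '[[[0,0,10],[0,0,0],0],[[0,0,10],[0,0,0],0],[[0,0,0],[0,0,0],0]]'
python3 -c "
from h import *
togo([432,-364,45],-2.01)
c=cap('scene');W=cloud(c);f=c['frame'];cv2.imwrite('pics/s2.png',cv2.resize(f[160:310,190:390],(800,600),interpolation=cv2.INTER_CUBIC))
"
```

```text
time: 7.22
ee_pos: [433.2, -363.6, 75.0]
ee_rot: [3.061, -0.704, 0.001]
contact_force: [0.2, -1.3, 1.0]
grip_width: 85.6
gripper_force: 0.0
t 7.22 pos [ 433. -364.   75.] tilt 0.0 yaw_y -2.023 q6 1.13 | shift [-0.9  0.9 25. ] wz -0.012793619601501938
time: 7.6
ee_pos: [431.9, -362.4, 53.6]
ee_rot: [-3.06, 0.704, 0.002]
contact_force: [0.4, 0.7, 0.2]
grip_width: 85.5
gripper_force: 0.0
t 7.6 pos [ 432. -362.   54.] tilt 0.1 yaw_y -2.023 q6 1.13 | shift [0.8 1.4 8.6] wz -0.013130261556666856
```

View pics/s2.png

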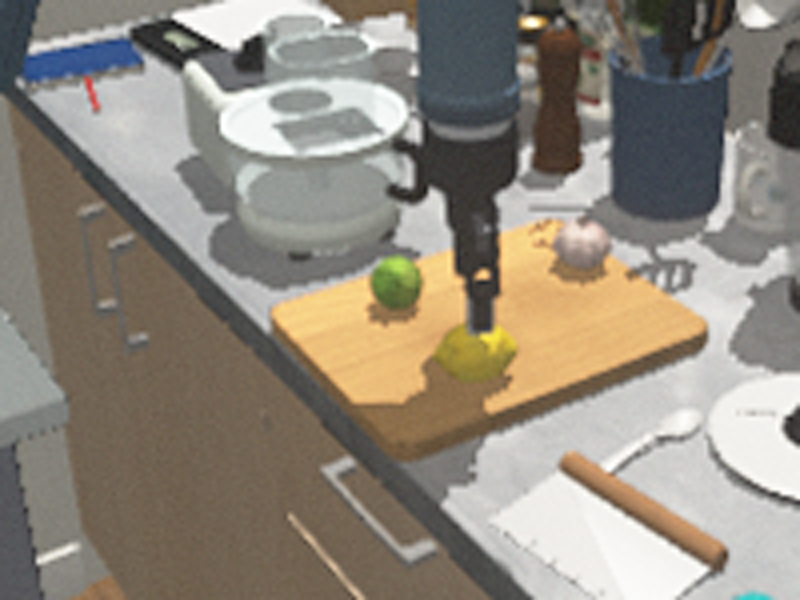

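In the scene view the finger tip, crop (480,330), is only level with the lemon's top although the TCP reads z=54. So the real tips sit higher than the stated geometry, and I check that with depth.

```bash
python3 - <<'E'
from h import *
c=cap("scene");W=cloud(c);o=arm.get_obs()
M=R.from_rotvec(o["ee_rot"])
for v in range(226,252,2):
    u=310; q=M.inv().apply(W[v,u]-o["ee_pos"]); print(v,W[v,u].round(),q.round(),c["frame"][v,u])
for n in ("wrist",):
    c=cap(n);W=cloud(c);Q=M.inv().apply(W.reshape(-1,3)-o["ee_pos"]).reshape(W.shape)
    for v,u in((252,222),(262,225),(252,425),(275,215)): print(v,u,c["range_z"][v,u],Q[v,u].round())
print(np.array(c["mount"]).round(2))
E
```

```text
226 [ 400. -426.  171.] [  -1.   71. -116.] [46 48 51]
228 [ 531. -223.   22.] [  27. -169.   32.] [134 210 255]
230 [ 410. -411.  146.] [  0.  53. -92.] [53 50 53]
232 [ 400. -426.  150.] [ -2.  71. -96.] [61 66 70]
234 [ 397. -430.  146.] [ -3.  75. -91.] [53 60 62]
236 [ 409. -411.  125.] [ -0.  54. -71.] [58 61 66]
238 [ 412. -407.  115.] [  0.  48. -60.] [54 60 64]
240 [ 409. -410.  110.] [ -0.  53. -55.] [59 64 67]
242 [ 407. -413.  104.] [ -1.  56. -50.] [81 77 77]
244 [ 432. -374.   68.] [  5.  11. -14.] [ 77 211 232]
246 [ 429. -378.   63.] [ 4. 15. -9.] [ 56 144 162]
248 [ 424. -386.   62.] [ 3. 24. -7.] [ 64 148 166]
250 [ 423. -387.   55.] [ 2. 26. -1.] [ 54 131 149]
252 222 131.3282 [ 10. -46. -52.]
262 225 124.151695 [ 10. -42. -60.]
252 425 131.35947 [ 10.  48. -52.]
275 215 112.23462 [ 11. -42. -72.]
[[   0.      0.96    0.28   71.82]
 [   1.     -0.     -0.      0.51]
 [  -0.      0.28   -0.96 -170.6 ]
 [   0.      0.      0.      1.  ]]
```

Both cameras put the open tips about 44 mm behind the reported TCP, and about 31 mm when shut. That explains the first miss: the fingers closed on the lemon's top. So the TCP has to go about 38 mm lower than nominal.

```bash
python3 -m creep '[[[1,1,25],[0,0,0],0],[[0,0,20],[0,0,0],0],[[0,0,17],[0,0,0],0],[[0,0,0],[0,0,0],0]]' && python3 -m creep '[[[0,0,0],[0,0,0],1],[[0,0,0],[0,0,0],1],[[0,0,0],[0,0,0],1],[[0,0,0],[0,0,0],1]]'
```

```text
time: 8.25
ee_pos: [432.3, -363.6, -8.6]
ee_rot: [-3.06, 0.704, 0.003]
contact_force: [0.1, -0.1, 0.6]
grip_width: 85.6
gripper_force: 0.0
time: 8.75
ee_pos: [433.6, -364.9, -5.9]
ee_rot: [3.061, -0.704, 0.003]
contact_force: [-1.5, 1.6, 4.8]
grip_width: 49.4
gripper_force: 60.9
```

```bash
python3 -m creep '[[[0,0,-20],[0,0,0],1],[[0,0,-45],[0,0,0],1],[[0,0,-50],[0,0,0],1],[[0,0,-50],[0,0,-0.17],1],[[0,0,-50],[0,0,-0.17],1],[[0,0,-5],[0,0,0],1],[[0,0,0],[0,0,0],1]]'
python3 -c "
from h import *
togo([471,-47,215],-1.681)
c=cap('wrist');W=cloud(c);hsv=cv2.cvtColor(c['frame'],cv2.COLOR_BGR2HSV);m=cv2.inRange(hsv,(20,120,60),(34,255,255));m[:180]=0
o=arm.get_obs();Q=R.from_rotvec(o['ee_rot']).inv().apply(W[m>0]-o['ee_pos']);Q=Q[np.isfinite(Q[:,0])];print(len(Q),np.percentile(Q,[1,50,99],axis=0).round()) if len(Q) else print('none')
s=cap('scene');W=cloud(s);hsv=cv2.cvtColor(s['frame'],cv2.COLOR_BGR2HSV);m=cv2.inRange(hsv,(22,150,90),(34,255,255))>0
P=W[m];P=P[np.linalg.norm(P-o['ee_pos'],axis=1)<130];Q=R.from_rotvec(o['ee_rot']).inv().apply(P-o['ee_pos']);print(len(Q),np.percentile(Q,[1,50,99],axis=0).round(),'z',np.percentile(P[:,2],[1,99]))
"
```

```text
time: 9.62
ee_pos: [432.8, -364.3, 212.7]
ee_rot: [3.136, -0.178, 0.001]
contact_force: [-0.7, 0.2, -0.7]
grip_width: 49.4
gripper_force: 62.3
t 9.62 pos [ 433. -364.  213.] tilt 0.0 yaw_y -1.684 q6 0.79 | shift [   2.  -319.6   -2.4] wz -0.003269418553707215
11851 [[ -15. -117.  -81.]
 [  11.    1.  -73.]
 [  32.   24.  155.]]
117 [[-33.  -7. -78.]
 [-19.  13. -63.]
 [ -4.  25. -42.]] z [253.34005914 289.35473896]
```

```bash
python3 -m creep '[[[0,-40,0],[0,0,0],1],[[0,-55,0],[0,0,0],1],[[0,-55,0],[0,0,0],1],[[0,-55,0],[0,0,0],1],[[0,-55,0],[0,0,0],1],[[2,-40,0],[0,0,0],1],[[0,-20,0],[0,0,0],1],[[0,0,0],[0,0,0],1]]'
python3 - <<'E'
from h import *
togo([470.5,-47,171],-1.681)
c=cap('wrist');W=cloud(c);o=arm.get_obs()
# wide tube rim refinement
m=(W[...,2]>199)&(W[...,2]<212);P=W[m];P=P[(P[:,0]>400)&(P[:,0]<540)&(P[:,1]>-110)&(P[:,1]<80)];print(len(P),P.min(0),P.max(0))
np.save("rim2.npy",P); cv2.imwrite("pics/w6.png",c["frame"])
hsv=cv2.cvtColor(c['frame'],cv2.COLOR_BGR2HSV);m=cv2.inRange(hsv,(20,120,60),(34,255,255))>0
Q=R.from_rotvec(o['ee_rot']).inv().apply(W[m]-o['ee_pos']);Q=Q[np.isfinite(Q[:,0])&(np.abs(Q)<90).all(1)];print(np.percentile(Q,[1,50,99],axis=0).round())
E
```

```text
time: 10.72
ee_pos: [469.8, -45.0, 211.0]
ee_rot: [-3.136, 0.173, 0.005]
contact_force: [0.1, -0.1, -1.5]
grip_width: 49.1
gripper_force: 62.3
t 10.72 pos [470. -45. 211.] tilt 0.2 yaw_y -1.681 q6 1.35 | shift [ 1.   1.9 40. ] wz 0.0002001502567505753
5469 [441.34936181 -88.3487565  199.00761355] [518.5845645   62.65687351 207.63944992]
[[-14. -23. -79.]
 [ 10.  -0. -72.]
 [ 31.  23. -54.]]
```

```bash
python3 - <<'E'
from h import *
from scipy.optimize import least_squares
P=np.load("rim2.npy")[:,:2]
def sd(q,hx,hy,r):
    d=np.abs(q)-np.array([hx-r,hy-r]); return np.hypot(*np.maximum(d,0).T)+np.minimum(d.max(1),0)-r
def res(p):
    N=p[:2];th=p[2];x=np.array([np.cos(th),np.sin(th)]);y=np.array([-x[1],x[0]])
    D=P-N; q=np.c_[D@x,D@y]
    a=np.abs(np.hypot(*q.T)-30-p[3]); b=np.abs(sd(q+[0,75],43,33,p[4])-p[3]); return np.maximum(np.minimum(a,b)-3,0)
p=least_squares(res,[478,27.5,-.11,4,24],loss="soft_l1",f_scale=2).x; x=np.array([np.cos(p[2]),np.sin(p[2])]);y=np.array([-x[1],x[0]])
print("N",p[:2].round(1),"yaw",p[2].round(3),p[3:].round(1),"wide",(p[:2]-75*y).round(1),"mean",res(p).mean())
togo([*(p[:2]-75*y),171],p[2]-np.pi/2)
E
```

```text
N [477.7  26.9] yaw -0.119 [ 2.9 24.2] wide [468.7 -47.6] mean 0.01521225394785051
t 10.78 pos [470. -46. 211.] tilt 0.2 yaw_y -1.682 q6 1.35 | shift [-1.   1.7 40.2] wz 0.008379629989758497
```

```bash
python3 -m creep '[[[0,1.5,15],[0,0,0],1],[[0,0,15],[0,0,0],1],[[0,0,10],[0,0,0],1],[[0,0,0],[0,0,0],1],[[0,0,0],[0,0,0],1]]' && python3 -c "
from h import *
togo([468.7,-47.5,171],-1.69)" && python3 -m creep '[[[0,0,0],[0,0,0],0],[[0,0,0],[0,0,0],0],[[0,0,0],[0,0,0],0],[[0,0,-20],[0,0,0],0],[[0,0,-40],[0,0,0],0]]'
python3 - <<'E'
from h import *
for n in("wrist","scene"):
    c=cap(n);W=cloud(c);hsv=cv2.cvtColor(c['frame'],cv2.COLOR_BGR2HSV);m=cv2.inRange(hsv,(20,90,50),(36,255,255))>0
    P=W[m];P=P[(np.abs(P[:,0]-469)<70)&(np.abs(P[:,1]+47)<70)];print(n,m.sum(),len(P),np.percentile(P,[1,50,99],axis=0).round() if len(P) else "")
E
```

```text
time: 11.4
ee_pos: [470.8, -48.4, 172.7]
ee_rot: [3.136, -0.177, 0.0]
contact_force: [-0.6, 0.1, -0.5]
grip_width: 49.2
gripper_force: 62.8
t 11.4 pos [471. -48. 173.] tilt 0.0 yaw_y -1.683 q6 1.34 | shift [-2.1 -0.6  1.7] wz 0.006711920986534503
time: 12.02
ee_pos: [469.8, -48.0, 232.3]
ee_rot: [-3.136, 0.176, 0.005]
contact_force: [0.7, -0.5, 0.0]
grip_width: 85.1
gripper_force: 0.0
wrist 3143 2735 [[439. -69. 139.]
 [475. -46. 155.]
 [500. -22. 162.]]
scene 268 0
```

The lemon is down in its tube, top at 162 mm. Next, the lime at (436,-227.5).

```bash
python3 -m creep '[[[-3,40,0],[0,0,0],0],[[-3,50,0],[0,0,0],0],[[-4,50,0],[0,0,0],0],[[-3,42,10],[0,0,0],0],[[0,0,60],[0,0,-0.18],0],[[0,0,60],[0,0,-0.18],0],[[0,0,30],[0,0,0],0],[[0,0,0],[0,0,0],0]]'
python3 -c "
from h import *
togo([436.3,-227.5,-8],-1.32)
c=cap('wrist');fruit(c,(30,60,30),(80,255,255),46,(0,0,640,300));o=arm.get_obs()
W=cloud(c);P=W[(np.abs(W[...,0]-436)<40)&(np.abs(W[...,1]+228)<40)&(W[...,2]>28)&(W[...,2]<76)];print(len(P),P.min(0).round(),P.max(0).round())
"
```

```text
time: 13.12
ee_pos: [435.8, -226.5, 70.7]
ee_rot: [-3.114, -0.387, 0.005]
contact_force: [-0.0, 1.0, 1.1]
grip_width: 85.4
gripper_force: 0.0
t 13.12 pos [ 436. -227.   71.] tilt 0.3 yaw_y -1.323 q6 0.62 | shift [ 0.5  1.4 78.7] wz -0.0032925686669142973
n 3222 px 325.0 216.0 mean [ 435.6 -227.7] rect [ 434.7 -228.3] [46.2 48.4] 67.7892074584961 ext [45.1 50.9] long yaw -2.996
3318 [ 412. -250.   39.] [ 462. -205.   71.]
```

```bash
python3 -m creep '[[[0,1,35],[0,0,0],0],[[0,0,30],[0,0,0],0],[[0,0,13],[0,0,0],0],[[0,0,0],[0,0,0],0],[[0,0,0],[0,0,0],1],[[0,0,0],[0,0,0],1],[[0,0,0],[0,0,0],1],[[0,0,0],[0,0,0],1]]'; python3 -m creep '[[[0,0,-20],[0,0,0],1],[[0,0,-50],[0,0,0],1],[[0,0,-55],[0,0,0],1],[[0,0,-55],[0,0,0],1],[[0,0,-45],[0,0,0],1],[[0,0,0],[0,0,0],1],[[0,0,0],[0,0,0],1]]'
python3 -c "
from h import *
togo([477.8,27.1,215])
c=cap('wrist');W=cloud(c);hsv=cv2.cvtColor(c['frame'],cv2.COLOR_BGR2HSV);m=cv2.inRange(hsv,(30,60,30),(80,255,255))>0
o=arm.get_obs();Q=R.from_rotvec(o['ee_rot']).inv().apply(W[m]-o['ee_pos']);Q=Q[(np.abs(Q)<100).all(1)];print(len(Q),np.percentile(Q,[1,50,99],axis=0).round()) 
"
```

```text
time: 14.18
ee_pos: [438.3, -229.1, -3.9]
ee_rot: [3.116, 0.388, 0.002]
contact_force: [-2.5, 1.6, 9.1]
grip_width: 42.7
gripper_force: 59.4
time: 15.05
ee_pos: [437.2, -228.1, 219.2]
ee_rot: [-3.117, -0.388, 0.0]
contact_force: [-0.4, -0.2, -0.9]
grip_width: 43.1
gripper_force: 61.0
t 15.05 pos [ 437. -228.  219.] tilt 0.0 yaw_y -1.323 q6 0.62 | shift [ 102.  -237.5    4.2] wz None
7766 [[-14. -20. -75.]
 [  8.   0. -67.]
 [ 24.  21. -49.]]
```

```bash
python3 -m creep '[[[12,-28,0],[0,0,0],1],[[20,-46,0],[0,0,0],1],[[20,-46,0],[0,0,0],1],[[20,-46,0],[0,0,0],1],[[20,-46,0],[0,0,0],1],[[10,-25.5,0],[0,0,0],1],[[0,0,0],[0,0,0],1],[[0,0,0],[0,0,0],1]]'
python3 -c "
from h import *
togo([478.3,27.1,171])"
```

```text
time: 16.1
ee_pos: [477.6, 26.3, 218.4]
ee_rot: [-3.117, -0.389, 0.004]
contact_force: [-0.0, -1.2, -1.1]
grip_width: 42.8
gripper_force: 61.1
t 16.1 pos [478.  26. 218.] tilt 0.1 yaw_y -1.323 q6 1.14 | shift [ 1.  -0.6 47.4] wz None
```

```bash
python3 -m creep '[[[1,-0.5,17],[0,0,0],1],[[0,0,17],[0,0,0],1],[[0,0,13],[0,0,0],1],[[0,0,0],[0,0,0],1],[[0,0,0],[0,0,0],1]]' && python3 -m creep '[[[0,0,0],[0,0,0],0],[[0,0,0],[0,0,0],0],[[0,0,0],[0,0,0],0],[[0,0,-20],[0,0,0],0],[[0,0,-45],[0,0,0],0]]'
python3 - <<'E'
from h import *
c=cap("wrist");W=cloud(c);hsv=cv2.cvtColor(c['frame'],cv2.COLOR_BGR2HSV)
for n,lo,hi in(("lemon",(20,90,50),(34,255,255)),("lime",(35,60,30),(80,255,255))):
    P=W[cv2.inRange(hsv,lo,hi)>0];P=P[(np.abs(P[:,0]-475)<80)&(np.abs(P[:,1]+10)<110)];print(n,len(P),np.percentile(P,[1,50,99],axis=0).round() if len(P) else "")
togo([492.5,146,235])
E
```

```text
time: 16.73
ee_pos: [479.1, 26.1, 174.5]
ee_rot: [3.116, 0.386, 0.002]
contact_force: [-6.0, -0.5, 15.4]
grip_width: 43.0
gripper_force: 70.1
time: 17.35
ee_pos: [477.4, 27.5, 235.9]
ee_rot: [-3.116, -0.387, 0.009]
contact_force: [0.5, 0.0, 0.1]
grip_width: 85.3
gripper_force: 0.0
lemon 1758 [[438. -67. 140.]
 [473. -46. 157.]
 [497.  10. 162.]]
lime 1439 [[455.   9. 139.]
 [478.  28. 153.]
 [495.  48. 159.]]
t 17.4 pos [481.  27. 243.] tilt 0.4 yaw_y -1.323 q6 1.15 | shift [  40.1 -112.7    8.4] wz None
```

Both fruits are fully down, with the lime's top at 159 mm. Now to the dial.

```bash
python3 -m creep '[[[13,-38,0],[0,0,0],0],[[13,-38,0],[0,0,0],0],[[13.5,-37,0],[0,0,0],0],[[0,0,35],[0,0,-0.11],0],[[0,0,40],[0,0,-0.11],0],[[0,0,0],[0,0,0],0],[[0,0,0],[0,0,0],0]]'
python3 - <<'E'
from h import *
c=cap("wrist");W=cloud(c);f=c["frame"];cv2.imwrite("pics/w7.png",f)
near=(np.abs(W[...,0]-492)<45)&(np.abs(W[...,1]-146)<45)
b=near&(W[...,2]>140)&(W[...,2]<160); P=W[b]; r=cv2.minAreaRect(P[:,:2].astype(np.float32)); w,V=np.linalg.eigh(np.cov(P[:,:2].T))
print(len(P),np.round(r[0],1),np.round(r[1],1),r[2],"yaw",np.arctan2(V[1,1],V[0,1]),P[:,2].max())
t=near&(W[...,2]>148)&(W[...,2]<156);P=W[t];r=cv2.minAreaRect(P[:,:2].astype(np.float32));print("top",len(P),np.round(r[0],1),np.round(r[1],1),r[2])
wh=t&(f.min(2)>150);print("pointer",wh.sum(),W[wh].mean(0) if wh.any() else "")
togo([493,145,98],-1.10)
E
```

```text
time: 18.27
ee_pos: [490.4, 146.6, 163.6]
ee_rot: [3.057, 0.724, 0.002]
contact_force: [1.1, 0.5, 0.7]
grip_width: 85.7
gripper_force: 0.0
1415 [492.6 148.3] [53.7 13. ] 30.768903732299805 yaw -2.607314589652339 153.5743854223979
top 1363 [492.6 148.3] [53.6 12.9] 30.62285041809082
pointer 121 [504.63726459 155.75019951 152.03679387]
t 18.32 pos [491. 147. 164.] tilt 0.2 yaw_y -1.105 q6 1.18 | shift [ 1.   2.3 66.2] wz -0.005092006954636741
```

```bash
python3 -c "
from h import *
togo([492.6,148.3,98],-1.036)"; python3 -m creep '[[[2,-0.5,26],[0,0,-0.069],0],[[0,0,25],[0,0,0],0],[[0,0,14],[0,0,0],0],[[0,0,0],[0,0,0],0],[[0,0,0],[0,0,0],0]]'
python3 -c "
from h import *
togo([492.6,148.3,98],-1.036)"
```

```text
t 18.32 pos [491. 147. 164.] tilt 0.2 yaw_y -1.105 q6 1.18 | shift [ 2.1 -0.8 66.2] wz -0.0690920069546368
time: 18.95
ee_pos: [492.2, 148.1, 98.7]
ee_rot: [3.029, 0.832, 0.003]
contact_force: [0.7, -0.2, 0.8]
grip_width: 85.3
gripper_force: 0.0
t 18.95 pos [492. 148.  99.] tilt 0.1 yaw_y -1.034 q6 1.11 | shift [0.5 0.  0.7] wz 0.00160392046336022
```

```bash
python3 -m creep '[[[0,0,0],[0,0,0],1],[[0,0,0],[0,0,0],1],[[0,0,0],[0,0,0],1],[[0,0,0],[0,0,0],1],[[0,0,0],[0,0,0],1],[[0,0,0],[0,0,0],1]]'
```

```text
time: 19.7
ee_pos: [492.2, 148.4, 99.2]
ee_rot: [3.029, 0.833, 0.005]
contact_force: [-1.2, 0.7, 8.6]
grip_width: 11.7
gripper_force: 60.8
```

```bash
python3 -m creep '[[[0,0,-1],[0,0,0.1],1],[[0,0,0],[0,0,0.15],1],[[0,0,0],[0,0,0.18],1],[[0,0,0],[0,0,0.18],1],[[0,0,0],[0,0,0.18],1],[[0,0,0],[0,0,0.18],1],[[0,0,0],[0,0,0.16],1],[[0,0,0],[0,0,0],1]]'
python3 -c "
from h import *
togo([492.6,148.3,98],-1.036-1.31);print(arm.get_obs()['moment'])"
```

```text
time: 20.7
ee_pos: [492.3, 149.2, 99.2]
ee_rot: [-3.002, 0.916, -0.003]
contact_force: [1.3, 5.5, 1.9]
grip_width: 11.9
gripper_force: 59.4
t 20.7 pos [492. 149.  99.] tilt 0.2 yaw_y -2.163 q6 2.24 | shift [0.7 0.5 1.2] wz 0.18309539677003617
[ 0.84317269 -0.34560225  0.12885739]
```

```bash
python3 -m creep '[[[0,0,0],[0,0,0.1],1],[[0,0,0],[0,0,0.09],1],[[0,0,0],[0,0,0.02],1],[[0,0,0],[0,0,0],1],[[0,0,0],[0,0,0],1]]'
python3 - <<'E'
from h import *
togo([492.6,148.3,98],-1.036-1.31);print(arm.get_obs()['moment'])
c=cap("wrist");W=cloud(c);f=c["frame"];cv2.imwrite("pics/w8.png",f)
m=(np.abs(W[...,0]-492)<32)&(np.abs(W[...,1]-148)<32)&(W[...,2]>146)&(W[...,2]<156)
P=W[m];w,V=np.linalg.eigh(np.cov(P[:,:2].T));print(len(P),cv2.minAreaRect(P[:,:2].astype(np.float32)),"yaw",np.arctan(V[1,1]/V[0,1]))
wh=m&(f.min(2)>150);print("pointer",wh.sum(),np.median(W[wh],0) if wh.any() else "")
# same from scene/top views not needed
E
```

```text
time: 21.32
ee_pos: [492.3, 149.3, 99.3]
ee_rot: [-2.892, 1.22, -0.003]
contact_force: [2.1, 6.0, 2.4]
grip_width: 11.7
gripper_force: 60.0
t 21.32 pos [492. 149.  99.] tilt 0.2 yaw_y -2.369 q6 2.44 | shift [0.9 0.5 1.3] wz -0.02337481942171893
[ 0.95144754 -0.34963697  0.66569665]
3287 ((490.98931884765625, 146.1494598388672), (35.57026672363281, 52.42070007324219), 68.61734771728516) yaw -0.7865151486121935
pointer 148 [504.8533615  135.19726274 151.92153368]
```

```bash
python3 -m creep '[[[0,0,0],[0,0,0],1],[[0,0,0],[0,0,0],1],[[0,0,0],[0,0,0],1]]'; python3 -c "
from plant import arm
print(arm.get_obs()['moment'],arm.hand_in())"
```

```text
time: 21.75
ee_pos: [492.3, 149.3, 99.2]
ee_rot: [-2.892, 1.22, -0.003]
contact_force: [2.4, 6.2, 1.8]
grip_width: 11.8
gripper_force: 60.0
the job is handed in; nothing more can be done
[ 0.96969028 -0.29513535  0.63541447] None
```

I handed the job in at 21.75 s: by the camera depth the lemon and lime lie fully down in their tubes, the garlic was left alone, and the gripper is holding the dial at about 1.32 rad (pulse), though the hand-in gave no verdict back.

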